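Roll the idler roller onto the reading line and trigger the reader

ROBOT

A 6-joint arm with a two-finger parallel gripper is mounted at the origin on the work surface. World frame = base frame: x ahead of the robot, y to its left, z up, the work surface at z = 0. Lengths are in mm, angles in rad, forces in N, time in s.
With the tool pointing down it reaches from about 350 to 850 mm from the base axis. Payload 8.1 kg.
Tool frame: the origin (TCP) lies midway between the tips of the shut fingers; the grasp point (between the pads) lies 19 mm behind it; z points along the fingers, y is the line along which they close (so a half turn about z gives the same grasp; the last joint's range is limited). The gripper opens to 85 mm and grips with 20 to 120 N. Pads are 22 mm wide; open, the fingers measure 114 mm over their backs; the gripper's body (76 mm by 85 mm) begins 54 mm behind the grasp point. The pads swing forward as they close: fully open they stand 13 mm farther back than shut.
Start: joints at [1.018, 0.13, 1.488, -0, 1.523, -0.085], TCP at [270.535, 535.552, 206.592] pointing down, gripper open.
Joint ranges: [-2.96, 2.96], [-0.89, 2.26], [0.02, 2.5], [-1.34, 4.48], [0, 2.73], [-2.66, 2.66]. Speed limits (rad/s): [2.39, 2.39, 2.79, 3.14, 3.14, 3.14].

INTERFACE

Orientations are given as a 3x3 rotation matrix whose columns are the frame's x, y, z axes.
In Python, from rig import r gives the robot as it stands.
- The arm moves only by the shell command python3 -m pendant 'ROWS'. ROWS is JSON, a list of rows, each an object with "fingers": the gripper command: -1 is shut, 1 is fully open, values between are in proportion; "travel": the shift along the tool's x, y, z in mm, a list of three; "turn": the turn about the tool's z in degrees. A call has exactly 5 rows; each row shifts and turns the commanded pose from where the row before left it, along the tool's axes as they then stand; what a row does not reach is not made up. A row lasts 1/10 s, in which the tool goes at most 50 mm and 8.59 degrees, less where a joint would pass 70% of its speed; a pose out of reach is approached as far as the arm can. A call is refused whole if a number of a shift passes 50 or a number of a turn 8.59, either way. A call with a gripper value outside its range is refused whole. The fingers move at their own pace and stop on an object; the grip force is fixed at half the most. Time passes only in rows, so rows that do not move let the fingers close, or fill a call up. It gives the time, the measured TCP pose, the force, the opening and the grip force at its end, in the units of the state.
- r.get_state(): the state, without advancing time (a new reading comes with each control period).
- r.camera(name): name is "scene" or "top"; returns the picture (400x640x3 uint8, blue, green, red); there is no depth.
- r.camera_info(name): a dict with "mtx" (3x3 intrinsics, pixels), "world_from_camera" (4x4, takes a point from camera to world coordinates). Camera axes: x right, y up, looking along -z (the intrinsics and any distortion apply to the point x, -y, -z); pixel columns grow to the right and rows downward; lengths in mm; the calibration is good to about 2 mm. A picture is of the moment at which its call begins. camera_info takes no time and is no camera call.
- r.finish_job(): hands the job in; it is judged then, once.
The state is a dict: "time": time; "q": joint angles; "qd": joint speeds; "joint_efforts": joint torques, N m; "tcp_pos": TCP position; "orientation": TCP orientation; "force": force on the tool from outside, world axes, zero at the start; "torque": the same for the moment, N m; "opening": finger opening in mm; "finger_force": force on a finger pad.
Only numpy, scipy, OpenCV 4.12 (cv2) and the standard library are available. Lean on these libraries where they do the work, as an engineer would, in place of code of your own. Each camera call takes 0.05 s, during which the arm holds its last target. There are 200 camera calls.

TASK

On the dark inspection plate lie two white rollers, a thick one and a thin one, one on either side of the pale scribed line. With the fingertips, push the top of the thick roller sideways so that it rolls across the plate and comes to rest centred on the line, lying along it; roll it, do not drag or lift it. Only then press the push button on the trigger box fully down to have the roller's end read, leaving the roller on the line and the thin roller and everything else where they are.

Things in the scene. Friction and masses are not known exactly. Their poses are not given: they have to be found in the camera images.
- thick_roller: Thick white plastic roller, 40 mm in diameter, 110 mm long, with a 12 mm steel stub 10 mm long on each end; about 0.25 kg. Loose on the plate, 85 to 130 mm left or right of the line, parallel within 0.06 rad. Origin at its centre, 20 mm above the plate; x along it, y and z turn as it rolls. Stroked over the top it goes half as far as the fingertip, and stops within a few mm of being left.
- thin_roller: The thin roller, to be left alone: the same look and length but 25 mm in diameter, loose on the plate 85 to 130 mm from the line, on the other side of it. Origin at its centre, 12.5 mm above the plate; x along it.
- line (a point): Straight pale scribed line, 4 mm wide, on the dark plate. The point lies on the line at the plate's middle, on its upper face, 30 mm above the table. x runs along the line away from the robot, y across it to the left (direction of rolling), z up. The line runs from x = -125 to +85 mm.
- plate: Fixed dark inspection plate, 270 mm (x) by 360 mm (y), upper face 30 mm above the table; origin under its centre, axes as the line's. Along both edges at y = +-177 mm runs a lip 6 mm wide, 10 mm high. At its far end stands the yellow and black code reader: x = 137 to 190 mm, y = -45 to +45 mm, 84 mm above the table.
- trigger_top (a point): Centre of the top face of the trigger's round push button, 62 mm above the table when not pressed; z up. The button is plain grey, 32 mm in diameter, in a 48 mm round black housing on a fixed grey box 85 x 85 x 40 mm, which stands to the left or the right of the plate.
- trigger (a joint): Travel of the push button in m: 0 up, 0.006 fully down (about 5 N, spring return).
- label_reel: Small reel of blank labels, a paper ring 84 mm across and 48 mm high, loose on the table on the side of the plate where the trigger box is not. Origin under its centre. Leave alone.
- spindle_nut: Black plastic spindle nut, 32 mm across and 34 mm high, standing loose on the plate near its edge towards the robot, left or right of the line. Origin under its centre. Leave alone.
- screwdriver: Screwdriver lying loose on the table to the robot's left, near its base. Leave alone.
- cleaner: White bottle of cleaner, 56 mm across and 120 mm high, standing loose on the table at the far left of the plate. Origin under its centre. Leave alone.
There are look-alikes about, which are no part of the job. What is shaped like the part that bears trigger_top but orange or yellow is not meant.

How it is judged (in metres and radians):
On the way, in this order (a step that is already met when the one before it is completed fails the run):
1. the thick roller rolls: it makes at least a quarter turn about its axis ((angle between thick_roller's own y axis and vertical below 0.4 rad or angle between thick_roller's own y axis and vertical above 2.74 rad)).
2. it rolls on past half a turn (angle between thick_roller's own y axis and vertical between 1.17 and 1.97 rad).
3. the thick roller lies at rest on the line (y of thick_roller in the frame of line between -0.007 and 0.007 m and x of thick_roller in the frame of line between -0.04 and 0.04 m and z of thick_roller in the frame of line between 0.016 and 0.023 m and angle between the x axis of thick_roller and the x axis of line, either way round below 0.15 rad and linear speed of thick_roller below 0.01 m/s), for 0.5 s.
4. the trigger button is pressed down (value of joint trigger above 0.004 m), for 0.05 s.
At the end, for the whole second after the job is handed in: The thick roller rests on the plate, centre within 7 mm of the line (40 mm lengthwise), axis within 0.15 rad of it; the button has been pressed past 4 mm and is up again; the thin roller and other loose things are within 20 mm of where they began (all of step 3 and value of joint trigger below 0.002 m and distance of each of thin_roller, label_reel, spindle_nut, screwdriver, cleaner from where it was at the start of the episode below 0.02 m); the robot touches nothing.
It fails at once if the thick roller is lifted more than 8 mm off the plate (z of thick_roller in the frame of line above 0.028 m).
It fails at once if the trigger is pressed while the thick roller is off the line (value of joint trigger above 0.003 m and (y of thick_roller in the frame of line above 0.009 m or y of thick_roller in the frame of line below -0.009 m)).
It fails at once if the thin roller is shifted by more than 20 mm or lifted (distance of thin_roller from where it was at the start of the episode above 0.02 m).
It fails at once if another loose thing (label reel, spindle nut, screwdriver, bottle) is shifted by more than 20 mm or lifted (distance of any of label_reel, spindle_nut, screwdriver, cleaner from where it was at the start of the episode above 0.02 m).
It also fails if it takes over 64 s, if anything falls off the work surface, if the arm or the gripper's body presses on something with over 40 N, if the wrist force passes 120 N, or if a joint passes its speed limit or range.

## Working session

There is one attempt and no reset: what is moved stays moved. The work goes in short steps, Python scripts to look and compute and a shell command to move; the robot and the scene stay as the last step left them, time stands still between calls to the robot, and variables do not carry over. Pictures are saved under pics/ and viewed, at most 10 in all, crops included, and the job is handed in when it is done.

```bash
mkdir -p pics; ls; python3 - <<'E'
from rig import r
import cv2,numpy as np
for n in("scene","top"):
    cv2.imwrite(f"pics/{n}0.png",r.camera(n)); i=r.camera_info(n); print(n,{k:np.round(np.array(v),3).tolist() for k,v in i.items()})
s=r.get_state(); print({k:np.round(np.array(v),3).tolist() for k,v in s.items()})
E
```

```text
pics
scene {'mtx': [[365.374, 0.0, 318.61], [0.0, 365.374, 200.149], [0.0, 0.0, 1.0]], 'world_from_camera': [[-0.637, -0.661, 0.397, 851.769], [0.771, -0.554, 0.315, 357.677], [0.012, 0.506, 0.862, 907.698], [0.0, 0.0, 0.0, 1.0]]}
top {'mtx': [[376.722, 0.0, 324.345], [0.0, 376.722, 199.927], [0.0, 0.0, 1.0]], 'world_from_camera': [[0.011, 0.997, -0.071, 388.936], [-1.0, 0.012, 0.019, 50.85], [0.019, 0.071, 0.997, 1040.939], [0.0, 0.0, 0.0, 1.0]]}
{'time': 0.1, 'q': [1.018, 0.131, 1.489, 0.0, 1.523, -0.085], 'qd': [-0.0, -0.001, -0.002, 0.0, -0.001, 0.001], 'joint_efforts': [0.003, -57.095, -50.194, -0.0, 0.008, 0.0], 'tcp_pos': [270.229, 535.09, 205.602], 'orientation': [[-0.893, 0.451, -0.001], [0.451, 0.893, -0.001], [0.0, -0.002, -1.0]], 'force': [0.428, 0.002, -0.511], 'torque': [0.023, 0.018, -0.045], 'finger_force': 0.0, 'opening': 85.498}
```

View pics/top0.png

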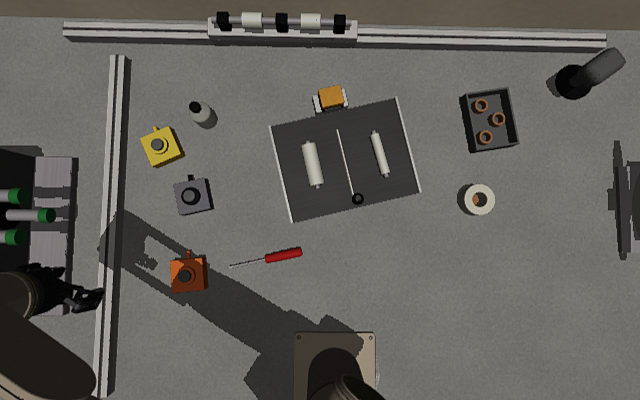

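View pics/scene0.png

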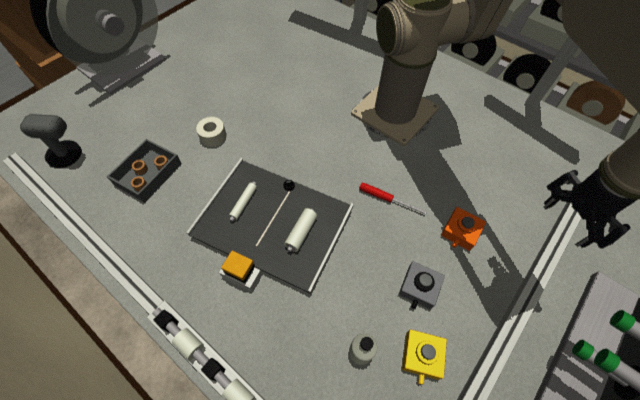

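Top view: thick roller at (313,165), thin at (380,154), line from (337,130) to (353,196), nut at (358,199), grey trigger box at (193,196), and yellow and orange decoys at (160,146) and (188,273). The scene view agrees. Next I'll measure these.

```bash
cat > h.py <<'E'
from rig import r
import cv2,numpy as np
def ray(n,uv,z):
    i=r.camera_info(n);M=np.array(i["mtx"]);T=np.array(i["world_from_camera"])
    p=np.linalg.inv(M)@[uv[0],uv[1],1]; d=T[:3,:3]@[p[0],-p[1],-p[2]]; o=T[:3,3]
    return o+d*(z-o[2])/d[2]
def blobs(mask,amin):
    n,l,s,c=cv2.connectedComponentsWithStats(mask.astype(np.uint8))
    return [(np.argwhere(l==k)[:,::-1].astype(float),s[k]) for k in range(1,n) if s[k][4]>=amin]
def axis(pts):  # centre and end points of a long blob
    rect=cv2.minAreaRect(pts.astype(np.float32)); c=np.array(rect[0])
    b=cv2.boxPoints(rect); e=[(b[0]+b[1])/2,(b[2]+b[3])/2,(b[1]+b[2])/2,(b[3]+b[0])/2]
    return (c,e[0],e[1]) if np.linalg.norm(e[0]-e[1])>np.linalg.norm(e[2]-e[3]) else (c,e[2],e[3])
E
python3 - <<'E'
from h import *
for n,roi in (("top",(275,115,410,205)),("scene",(200,170,345,270))):
    im=r.camera(n); g=im.min(2).astype(int); m=np.zeros(g.shape,bool); x0,y0,x1,y1=roi
    m[y0:y1,x0:x1]=g[y0:y1,x0:x1]>110
    for p,s in blobs(m,25):
        c,a,b=axis(p); print(n,s,c.round(1),a.round(1),b.round(1))
        for z in (30,42.5,50): A,B,C=[ray(n,q,z)[:2] for q in(a,b,c)]; print("  z",z,"c",C.round(1),"m",p.mean(0).round(1),ray(n,p.mean(0),z)[:2].round(1),"ends",A.round(1),B.round(1),"ang",np.degrees(np.arctan2(*(A-B)[::-1])).round(2))
top=r.camera("top"); sc=r.camera("scene")
cv2.imwrite("pics/crop.png",np.hstack([cv2.resize(top[165:225,165:225],(390,390),interpolation=0),cv2.resize(sc[255:315,395:455],(390,390),interpolation=0)]))
# plate corners top
g=top.max(2); 
E
```

```text
top [400 115  10  38  92] [405.3 133.3] [400.7 114.8] [409.9 151.8]
  z 30 c [ 647.  -187.6] m [405.  132.2] [ 650.1 -186.8] ends [ 698.3 -175.1] [ 596.  -200.1] ang 13.71
  z 42.5 c [ 643.8 -184.7] m [405.  132.2] [ 646.9 -183.9] ends [ 694.4 -172.3] [ 593.4 -197. ] ang 13.71
  z 50 c [ 641.9 -182.9] m [405.  132.2] [ 645.  -182.1] ends [ 692.1 -170.7] [ 591.9 -195.1] ang 13.71
top [337 129  17  66 102] [344.6 161.6] [336.5 129.1] [352.8 194.1]
  z 30 c [566.3 -22. ] m [344.7 161.8] [565.9 -22.1] ends [655.5   0.9] [478.2 -44.5] ang 14.36
  z 42.5 c [564.1 -21.1] m [344.7 161.8] [563.7 -21.2] ends [652.2   1.5] [477.1 -43.3] ang 14.36
  z 50 c [562.8 -20.5] m [344.7 161.8] [562.4 -20.7] ends [650.2   1.9] [476.4 -42.6] ang 14.36
top [371 131  19  46 334] [380.1 153.3] [373.5 130.8] [386.6 175.8]
  z 30 c [ 590.4 -118.4] m [380.  153.2] [ 590.7 -118.2] ends [ 652.3 -100.4] [ 529.  -136.2] ang 16.22
  z 42.5 c [ 588.  -116.3] m [380.  153.2] [ 588.2 -116.1] ends [649.1 -98.5] [ 527.3 -133.9] ang 16.22
  z 50 c [ 586.5 -115. ] m [380.  153.2] [ 586.7 -114.8] ends [647.1 -97.4] [ 526.3 
[... 3367 characters left out ...]
  43 453] [334. 248.] [334. 227.] [334. 269.]
  z 30 c [533.1 159.2] m [337.5 255.2] [542.9 178.3] ends [485.7 121.7] [577.6 194.5] ang -141.63
  z 42.5 c [537.7 162. ] m [337.5 255.2] [547.3 180.9] ends [491.  125.1] [581.6 196.8] ang -141.63
  z 50 c [540.4 163.7] m [337.5 255.2] [549.9 182.4] ends [494.1 127.1] [583.9 198.2] ang -141.63
scene [200 245  26  25 446] [212.5 257. ] [225. 257.] [200. 257.]
  z 30 c [750.7 -62.8] m [210.  259.4] [759.1 -62.6] ends [730.4 -38.5] [771.  -87.1] ang 129.86
  z 42.5 c [752.2 -56.8] m [210.  259.4] [760.5 -56.6] ends [732.1 -32.8] [772.2 -80.8] ang 129.86
  z 50 c [753.  -53.2] m [210.  259.4] [761.3 -53. ] ends [733.2 -29.4] [772.8 -77. ] ang 129.86
```

View pics/crop.png

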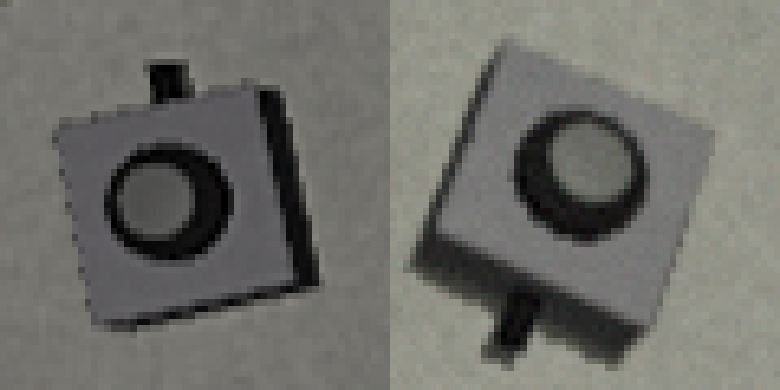

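Crop: the grey button's top is centred at about (188.8,195.8) in the top picture and (426,279.6) in the scene picture. I'll turn the tool so its y lies along the line, and work out the distances.

```bash
python3 -m pendant '[{"fingers":0.4,"travel":[0,0,0],"turn":8.5},{"fingers":0.4,"travel":[0,0,0],"turn":8.5},{"fingers":0.4,"travel":[0,0,0],"turn":8.5},{"fingers":0.4,"travel":[0,0,0],"turn":8.5},{"fingers":0.4,"travel":[0,0,0],"turn":8.5}]'
python3 -m pendant '[{"fingers":0.4,"travel":[0,0,0],"turn":6.5},{"fingers":0.4,"travel":[0,0,0],"turn":0},{"fingers":0.4,"travel":[0,0,0],"turn":0},{"fingers":0.4,"travel":[0,0,0],"turn":0},{"fingers":0.4,"travel":[0,0,0],"turn":0}]'
cat >> h.py <<'E'
O=np.array([573.5,-21.2]); A=np.radians(14.2); U=np.array([np.cos(A),np.sin(A)]); V=np.array([-U[1],U[0]])
def line(p): d=np.asarray(p)[:2]-O; return np.array([d@U,d@V])
def todo(xw,yw,zw):
    s=r.get_state(); R=np.array(s["orientation"]); p=np.array(s["tcp_pos"])
    print("t",round(s["time"],2),"tool travel",(R.T@(np.array([xw,yw,zw])-p)).round(1),"tcp",p.round(1),"line",line(p).round(1),"f",np.round(s["force"],1),"open",round(s["opening"],1),"ydir err deg",np.degrees(np.arctan2(R[1,1],R[0,1])-A).round(2))
def lw(x,y): return O+x*U+y*V
E
python3 - <<'E'
from h import *
o1,p1=np.array(r.camera_info("top")["world_from_camera"])[:3,3],ray("top",(188.8,195.8),62)
print("btn",p1.round(1),ray("scene",(426.1,279.6),62).round(1))
todo(*lw(0,100),120)
E
```

```text
time: 0.8
tcp_pos: [270.5, 535.5, 206.5]
orientation: [[-0.348, 0.938, -0.0], [0.938, 0.348, -0.0], [-0.0, -0.0, -1.0]]
force: [-0.5, 0.0, 0.1]
opening: 59.9
finger_force: 0.0
time: 1.3
tcp_pos: [270.5, 535.6, 206.6]
orientation: [[-0.247, 0.969, -0.0], [0.969, 0.247, 0.0], [0.0, -0.0, -1.0]]
force: [-0.0, -0.7, 0.3]
opening: 59.7
finger_force: 0.0
btn [465.4 383.7  62. ] [467.4 385.9  62. ]
t 1.3 tool travel [-514.3  156.3   86.6] tcp [270.5 535.6 206.6] line [-157.1  614.1] f [-0.  -0.7  0.3] open 59.7 ydir err deg 0.09
```

```bash
python3 -m pendant '[{"fingers":0.4,"travel":[-40,12,0],"turn":0},{"fingers":0.4,"travel":[-40,12,0],"turn":0},{"fingers":0.4,"travel":[-40,12,0],"turn":0},{"fingers":0.4,"travel":[-40,12,0],"turn":0},{"fingers":0.4,"travel":[-40,12,0],"turn":0}]' | head -2
python3 -m pendant '[{"fingers":0.4,"travel":[-40,12,0],"turn":0},{"fingers":0.4,"travel":[-40,12,0],"turn":0},{"fingers":0.4,"travel":[-40,12,0],"turn":0},{"fingers":0.4,"travel":[-40,12,0],"turn":0},{"fingers":0.4,"travel":[-40,12,0],"turn":0}]' | head -2
python3 -m pendant '[{"fingers":0.4,"travel":[-40,12,20],"turn":0},{"fingers":0.4,"travel":[-40,12,20],"turn":0},{"fingers":0.4,"travel":[-38,12,20],"turn":0},{"fingers":0.4,"travel":[0,0,30],"turn":0},{"fingers":0.4,"travel":[0,0,26],"turn":0}]' | head -2
python3 - <<'E'
from h import *
todo(*lw(0,96),64)
cv2.imwrite("pics/a.png",cv2.resize(r.camera("scene")[120:300,190:400],(700,600)))
E
```

```text
time: 1.8
tcp_pos: [378.3, 355.0, 206.7]
time: 2.3
tcp_pos: [485.7, 175.6, 206.9]
time: 2.8
tcp_pos: [549.3, 70.1, 89.4]
t 2.8 tool travel [ 1.5  1.1 25.4] tcp [549.3  70.1  89.4] line [-1.1 94.5] f [-1.1 -0.3 -0.6] open 59.9 ydir err deg -0.08
```

View pics/a.png

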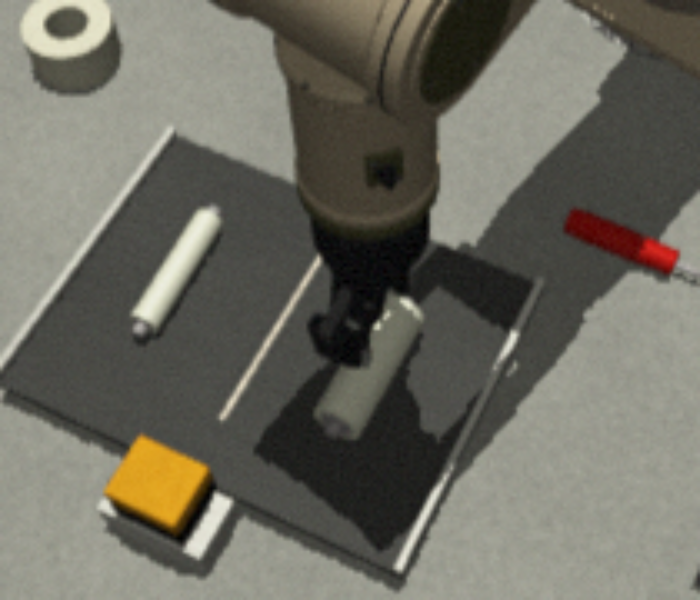

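The gripper hangs over the thick roller with clearance, and the roller is still in its place. I'll touch down gently.

```bash
python3 -m pendant '[{"fingers":0.4,"travel":[0,0,6],"turn":0},{"fingers":0.4,"travel":[0,0,6],"turn":0},{"fingers":0.4,"travel":[0,0,4],"turn":0},{"fingers":0.4,"travel":[0,0,2],"turn":0},{"fingers":0.4,"travel":[0,0,0],"turn":0}]' |sed -n '2p;4p'
python3 -m pendant '[{"fingers":0.4,"travel":[0,0,1],"turn":0},{"fingers":0.4,"travel":[0,0,1],"turn":0},{"fingers":0.4,"travel":[0,0,1],"turn":0},{"fingers":0.4,"travel":[0,0,0],"turn":0},{"fingers":0.4,"travel":[0,0,0],"turn":0}]' |sed -n '2p;4p'
```

```text
tcp_pos: [549.1, 71.9, 73.1]
force: [-0.4, -0.7, 0.1]
tcp_pos: [548.8, 71.6, 69.6]
force: [-0.3, 0.4, -0.1]
```

```bash
for i in 1 ; do python3 -m pendant '[{"fingers":0.4,"travel":[0,0,1],"turn":0},{"fingers":0.4,"travel":[0,0,1],"turn":0},{"fingers":0.4,"travel":[0,0,0],"turn":0},{"fingers":0.4,"travel":[0,0,0],"turn":0},{"fingers":0.4,"travel":[0,0,0],"turn":0}]' |sed -n '2p;4p'; done
python3 -m pendant '[{"fingers":0.4,"travel":[0,0,1],"turn":0},{"fingers":0.4,"travel":[0,0,1],"turn":0},{"fingers":0.4,"travel":[0,0,0],"turn":0},{"fingers":0.4,"travel":[0,0,0],"turn":0},{"fingers":0.4,"travel":[0,0,0],"turn":0}]' |sed -n '2p;4p'
```

```text
tcp_pos: [548.8, 71.6, 67.6]
force: [-0.5, -0.3, 0.6]
tcp_pos: [548.8, 71.6, 65.6]
force: [-0.2, 0.2, 0.4]
```

```bash
python3 -m pendant '[{"fingers":0.4,"travel":[0,0,1],"turn":0},{"fingers":0.4,"travel":[0,0,0],"turn":0},{"fingers":0.4,"travel":[0,0,0],"turn":0},{"fingers":0.4,"travel":[0,0,0],"turn":0},{"fingers":0.4,"travel":[0,0,0],"turn":0}]' |sed -n '2p;4p'
python3 -m pendant '[{"fingers":0.4,"travel":[0,0,1],"turn":0},{"fingers":0.4,"travel":[0,0,0],"turn":0},{"fingers":0.4,"travel":[0,0,0],"turn":0},{"fingers":0.4,"travel":[0,0,0],"turn":0},{"fingers":0.4,"travel":[0,0,0],"turn":0}]' |sed -n '2p;4p'
```

```text
tcp_pos: [548.9, 71.6, 64.6]
force: [-0.0, -0.4, 0.7]
tcp_pos: [548.8, 71.6, 63.6]
force: [0.1, 0.3, 0.0]
```

```bash
python3 -m pendant '[{"fingers":0.4,"travel":[0,0,-2],"turn":0},{"fingers":0.4,"travel":[-5,0,0],"turn":0},{"fingers":0.4,"travel":[0,0,2],"turn":0},{"fingers":0.4,"travel":[0,0,0],"turn":0},{"fingers":0.4,"travel":[0,0,0],"turn":0}]' |sed -n '2p;4p'
python3 -m pendant '[{"fingers":0.4,"travel":[0,0,0.5],"turn":0},{"fingers":0.4,"travel":[0,0,0.5],"turn":0},{"fingers":0.4,"travel":[0,0,0],"turn":0},{"fingers":0.4,"travel":[0,0,0],"turn":0},{"fingers":0.4,"travel":[0,0,0],"turn":0}]' |sed -n '2p;4p'
```

```text
tcp_pos: [549.9, 66.7, 63.4]
force: [1.5, 0.1, -0.3]
tcp_pos: [550.1, 66.8, 62.6]
force: [-0.2, 0.4, -0.4]
```

```bash
python3 -m pendant '[{"fingers":0.4,"travel":[0,0,0.5],"turn":0},{"fingers":0.4,"travel":[0,0,0.5],"turn":0},{"fingers":0.4,"travel":[0,0,0],"turn":0},{"fingers":0.4,"travel":[0,0,0],"turn":0},{"fingers":0.4,"travel":[0,0,0],"turn":0}]' |sed -n '2p;4p'
python3 -m pendant '[{"fingers":0.4,"travel":[0,0,0.5],"turn":0},{"fingers":0.4,"travel":[0,0,0.5],"turn":0},{"fingers":0.4,"travel":[0,0,0],"turn":0},{"fingers":0.4,"travel":[0,0,0],"turn":0},{"fingers":0.4,"travel":[0,0,0],"turn":0}]' |sed -n '2p;4p'
```

```text
tcp_pos: [550.1, 66.8, 61.6]
force: [0.4, 0.4, 0.2]
tcp_pos: [550.1, 66.8, 60.6]
force: [-0.3, -0.6, 0.6]
```

```bash
python3 -m pendant '[{"fingers":0.4,"travel":[0,0,0.5],"turn":0},{"fingers":0.4,"travel":[0,0,0.5],"turn":0},{"fingers":0.4,"travel":[0,0,0],"turn":0},{"fingers":0.4,"travel":[0,0,0],"turn":0},{"fingers":0.4,"travel":[0,0,0],"turn":0}]' |sed -n '2p;4p'
python3 -m pendant '[{"fingers":0.4,"travel":[0,0,0.5],"turn":0},{"fingers":0.4,"travel":[0,0,0.5],"turn":0},{"fingers":0.4,"travel":[0,0,0],"turn":0},{"fingers":0.4,"travel":[0,0,0],"turn":0},{"fingers":0.4,"travel":[0,0,0],"turn":0}]' |sed -n '2p;4p'
python3 - <<'E'
from h import *
todo(*lw(0,88),64)
a=r.camera("scene")[150:270,220:360]; b=r.camera("top")[110:210,260:400]
cv2.imwrite("pics/b.png",np.vstack([cv2.resize(a,(420,300)),cv2.resize(b,(420,300))]))
E
```

```text
tcp_pos: [550.1, 66.8, 59.6]
force: [-0.5, 0.2, -0.4]
tcp_pos: [550.0, 66.8, 58.6]
force: [-0.6, 0.3, 0.5]
t 8.85 tool travel [-3.   1.2 -5.4] tcp [550.   66.8  58.6] line [-1.2 91. ] f [-0.6  0.3  0.5] open 59.8 ydir err deg -0.0
```

View pics/b.png

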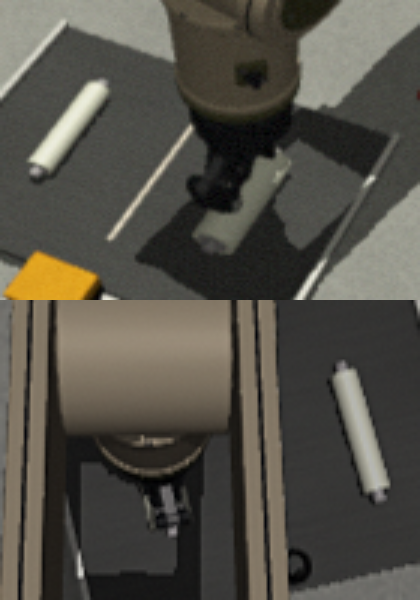

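The far finger appears at about (288,226) in the scene picture. I'll compare that with its predicted position.

```bash
python3 - <<'E'
from h import *
def proj(n,P):
    i=r.camera_info(n);M=np.array(i["mtx"]);T=np.array(i["world_from_camera"])
    c=T[:3,:3].T@(np.array(P)-T[:3,3]); q=M@[c[0],-c[1],-c[2]]; return (q[:2]/q[2]).round(0)
s=r.get_state(); p=np.array(s["tcp_pos"]);R=np.array(s["orientation"])
a=cv2.resize(r.camera("scene")[150:270,220:360],(700,600),interpolation=cv2.INTER_CUBIC)
a=np.clip(a.astype(float)*2.2,0,255).astype(np.uint8)
for dy in(-37,37):
  for dx in (-11,11):
    for z in (8,):
      q=proj("scene",p+R@[dx,dy,-z]); print(dx,dy,q); cv2.circle(a,tuple(int(v) for v in (q-[220,150])*5),3,(0,0,255),-1)
cv2.imwrite("pics/c.png",a)
E
```

```text
-11 -37 [305. 213.]
11 -37 [312. 216.]
-11 37 [292. 236.]
11 37 [300. 239.]
```

View pics/c.png

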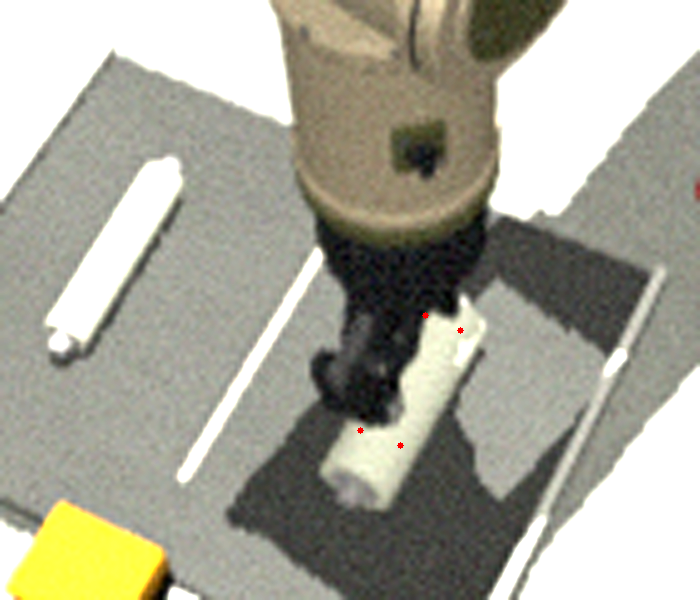

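The fingertip at (380,415) is still somewhat above the roller, so I'll keep lowering.

```bash
python3 -m pendant '[{"fingers":0.4,"travel":[0,0,0.5],"turn":0},{"fingers":0.4,"travel":[0,0,0.5],"turn":0},{"fingers":0.4,"travel":[0,0,0],"turn":0},{"fingers":0.4,"travel":[0,0,0],"turn":0},{"fingers":0.4,"travel":[0,0,0],"turn":0}]' |sed -n '2p;4p'
python3 -m pendant '[{"fingers":0.4,"travel":[0,0,0.5],"turn":0},{"fingers":0.4,"travel":[0,0,0.5],"turn":0},{"fingers":0.4,"travel":[0,0,0],"turn":0},{"fingers":0.4,"travel":[0,0,0],"turn":0},{"fingers":0.4,"travel":[0,0,0],"turn":0}]' |sed -n '2p;4p'
```

```text
tcp_pos: [550.0, 66.8, 57.6]
force: [-0.5, -0.7, 0.2]
tcp_pos: [550.1, 66.8, 56.6]
force: [-1.2, 0.5, -0.3]
```

```bash
python3 -m pendant '[{"fingers":0.4,"travel":[0,0,0.5],"turn":0},{"fingers":0.4,"travel":[0,0,0.5],"turn":0},{"fingers":0.4,"travel":[0,0,0],"turn":0},{"fingers":0.4,"travel":[0,0,0],"turn":0},{"fingers":0.4,"travel":[0,0,0],"turn":0}]' |sed -n '2p;4p'
python3 -m pendant '[{"fingers":0.4,"travel":[0,0,0.5],"turn":0},{"fingers":0.4,"travel":[0,0,0.5],"turn":0},{"fingers":0.4,"travel":[0,0,0],"turn":0},{"fingers":0.4,"travel":[0,0,0],"turn":0},{"fingers":0.4,"travel":[0,0,0],"turn":0}]' |sed -n '2p;4p'
python3 - <<'E'
from h import *
todo(*lw(0,88),64)
a=r.camera("scene")[190:260,265:345]
a=cv2.resize(a,(640,560),interpolation=cv2.INTER_CUBIC)
cv2.imwrite("pics/d.png",np.clip(a.astype(float)*2.2,0,255).astype(np.uint8))
E
```

```text
tcp_pos: [550.1, 66.8, 55.6]
force: [-0.2, -0.3, 0.1]
tcp_pos: [550.0, 66.8, 54.6]
force: [0.5, -0.1, 0.7]
t 11.0 tool travel [-3.   1.2 -9.4] tcp [550.   66.8  54.6] line [-1.2 91. ] f [ 0.5 -0.1  0.7] open 60.2 ydir err deg -0.0
```

View pics/d.png

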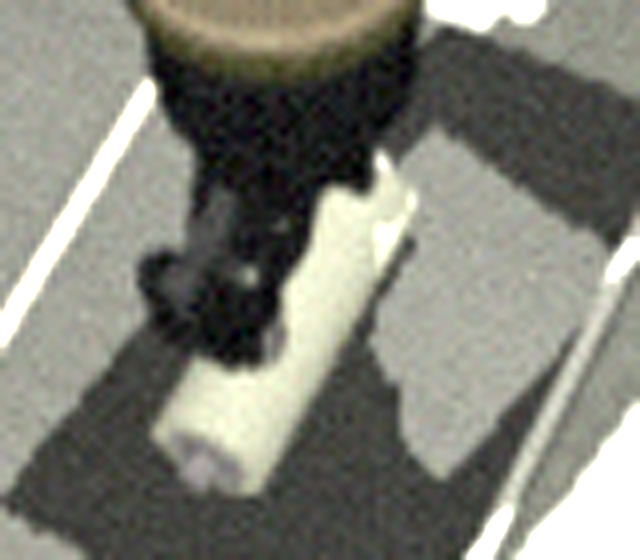

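The fingertip at (245,365) in the crop lies over the roller axis, close to the surface. I'll lower it a little more.

```bash
python3 -m pendant '[{"fingers":0.4,"travel":[0,0,0.5],"turn":0},{"fingers":0.4,"travel":[0,0,0.5],"turn":0},{"fingers":0.4,"travel":[0,0,0],"turn":0},{"fingers":0.4,"travel":[0,0,0],"turn":0},{"fingers":0.4,"travel":[0,0,0],"turn":0}]' |sed -n '2p;4p'
python3 -m pendant '[{"fingers":0.4,"travel":[0,0,0.5],"turn":0},{"fingers":0.4,"travel":[0,0,0.5],"turn":0},{"fingers":0.4,"travel":[0,0,0],"turn":0},{"fingers":0.4,"travel":[0,0,0],"turn":0},{"fingers":0.4,"travel":[0,0,0],"turn":0}]' |sed -n '2p;4p'
```

```text
tcp_pos: [550.0, 66.8, 53.6]
force: [0.2, -0.0, -0.3]
tcp_pos: [550.0, 66.8, 52.6]
force: [-0.0, -0.1, -0.1]
```

```bash
python3 -m pendant '[{"fingers":0.4,"travel":[0,0,0.5],"turn":0},{"fingers":0.4,"travel":[0,0,0.5],"turn":0},{"fingers":0.4,"travel":[0,0,0],"turn":0},{"fingers":0.4,"travel":[0,0,0],"turn":0},{"fingers":0.4,"travel":[0,0,0],"turn":0}]' |sed -n '2p;4p'
```

```text
tcp_pos: [550.0, 66.8, 51.6]
force: [0.8, -0.1, -0.5]
```

```bash
python3 -m pendant '[{"fingers":0.4,"travel":[0,0,0.5],"turn":0},{"fingers":0.4,"travel":[0,0,0.5],"turn":0},{"fingers":0.4,"travel":[0,0,0.5],"turn":0},{"fingers":0.4,"travel":[0,0,0.5],"turn":0},{"fingers":0.4,"travel":[0,0,0],"turn":0}]' |sed -n '2p;4,5p'
```

```text
tcp_pos: [550.0, 66.8, 49.5]
force: [-0.1, -0.6, 0.4]
opening: 59.6
```

```bash
python3 - <<'E'
from h import *
g=r.camera("top"); m=np.zeros((400,640),bool); m[115:215,280:345]=True
# stubs / roller visible part & side columns
sub=np.clip(g[100:215,270:400].astype(float)*2.5,0,255).astype(np.uint8)
s=r.camera("scene"); s2=np.clip(s[190:260,265:345].astype(float)*3,0,255).astype(np.uint8)
cv2.imwrite("pics/e.png",np.hstack([cv2.resize(sub,(400,400)),cv2.resize(s2,(400,400))]))
st=r.get_state(); print(np.round(st["joint_efforts"],2),np.round(st["torque"],2))
E
```

```text
[  0.   -52.86 -45.52  -0.     0.     0.  ] [-0.01  0.01 -0.  ]
```

View pics/e.png

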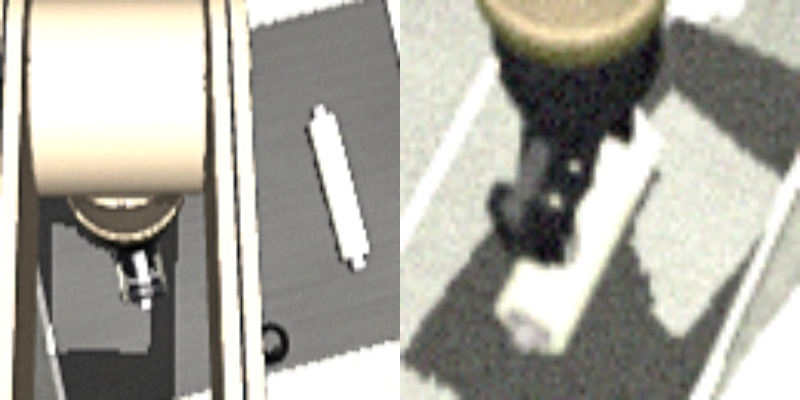

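The fingers hover over the roller with no contact and their partly open tips sit at an uncertain height. I'll use shut fingers instead, because then the TCP is exactly at the tips.

```bash
python3 -m pendant '[{"fingers":0.4,"travel":[0,0,-10],"turn":0},{"fingers":0.4,"travel":[0,0,-18],"turn":0},{"fingers":-1,"travel":[3,1,0],"turn":0},{"fingers":-1,"travel":[0,0,0],"turn":0},{"fingers":-1,"travel":[0,0,0],"turn":0}]' |sed -n '2p;4,5p'
python3 -m pendant '[{"fingers":-1,"travel":[0,0,0],"turn":0},{"fingers":-1,"travel":[0,0,0],"turn":0},{"fingers":-1,"travel":[0,0,2],"turn":0},{"fingers":-1,"travel":[0,0,2],"turn":0},{"fingers":-1,"travel":[0,0,0],"turn":0}]' |sed -n '2p;4,5p'
python3 -m pendant '[{"fingers":-1,"travel":[0,0,1],"turn":0},{"fingers":-1,"travel":[0,0,1],"turn":0},{"fingers":-1,"travel":[0,0,0],"turn":0},{"fingers":-1,"travel":[0,0,0],"turn":0},{"fingers":-1,"travel":[0,0,0],"turn":0}]' |sed -n '2p;4,5p'
```

```text
tcp_pos: [549.9, 70.1, 77.1]
force: [-0.2, -0.5, -0.7]
opening: 16.0
tcp_pos: [549.9, 69.9, 72.9]
force: [0.2, 0.5, -0.4]
opening: -0.1
tcp_pos: [550.3, 69.9, 71.7]
force: [0.3, 0.3, -0.2]
opening: 0.0
```

```bash
python3 -m pendant '[{"fingers":-1,"travel":[0,0,0.5],"turn":0},{"fingers":-1,"travel":[0,0,0.5],"turn":0},{"fingers":-1,"travel":[0,0,0],"turn":0},{"fingers":-1,"travel":[0,0,0],"turn":0},{"fingers":-1,"travel":[0,0,0],"turn":0}]' |sed -n '2p;4,5p'
python3 -m pendant '[{"fingers":-1,"travel":[0,0,0.5],"turn":0},{"fingers":-1,"travel":[0,0,0.5],"turn":0},{"fingers":-1,"travel":[0,0,0],"turn":0},{"fingers":-1,"travel":[0,0,0],"turn":0},{"fingers":-1,"travel":[0,0,0],"turn":0}]' |sed -n '2p;4,5p'
```

```text
tcp_pos: [550.3, 69.9, 70.6]
force: [0.4, 0.0, 0.1]
opening: -0.0
tcp_pos: [550.3, 69.9, 69.6]
force: [0.0, -0.6, 0.7]
opening: -0.3
```

```bash
python3 -m pendant '[{"fingers":-1,"travel":[0,0,0.5],"turn":0},{"fingers":-1,"travel":[0,0,0],"turn":0},{"fingers":-1,"travel":[0,0,0.5],"turn":0},{"fingers":-1,"travel":[0,0,0],"turn":0},{"fingers":-1,"travel":[0,0,0],"turn":0}]' |sed -n '2p;4,5p'
python3 -m pendant '[{"fingers":-1,"travel":[0,0,0.5],"turn":0},{"fingers":-1,"travel":[0,0,0],"turn":0},{"fingers":-1,"travel":[0,0,0.5],"turn":0},{"fingers":-1,"travel":[0,0,0],"turn":0},{"fingers":-1,"travel":[0,0,0],"turn":0}]' |sed -n '2p;4,5p'
```

```text
tcp_pos: [550.3, 69.9, 68.6]
force: [0.5, -0.7, 0.1]
opening: -0.0
tcp_pos: [550.3, 70.0, 67.6]
force: [0.1, 0.5, -0.7]
opening: 0.3
```

```bash
python3 -m pendant '[{"fingers":-1,"travel":[0,0,-4],"turn":0},{"fingers":-1,"travel":[-6,0,0],"turn":0},{"fingers":-1,"travel":[0,0,2],"turn":0},{"fingers":-1,"travel":[0,0,0],"turn":0},{"fingers":-1,"travel":[0,0,0],"turn":0}]' |sed -n '2p;4,5p'
python3 -m pendant '[{"fingers":-1,"travel":[0,0,0.5],"turn":0},{"fingers":-1,"travel":[0,0,0],"turn":0},{"fingers":-1,"travel":[0,0,0.5],"turn":0},{"fingers":-1,"travel":[0,0,0],"turn":0},{"fingers":-1,"travel":[0,0,0],"turn":0}]' |sed -n '2p;4,5p'
python3 -m pendant '[{"fingers":-1,"travel":[0,0,0.5],"turn":0},{"fingers":-1,"travel":[0,0,0],"turn":0},{"fingers":-1,"travel":[0,0,0.5],"turn":0},{"fingers":-1,"travel":[0,0,0],"turn":0},{"fingers":-1,"travel":[0,0,0],"turn":0}]' |sed -n '2p;4,5p'
```

```text
tcp_pos: [551.6, 64.0, 69.3]
force: [0.6, 0.0, -0.9]
opening: -0.0
tcp_pos: [551.7, 64.2, 68.6]
force: [0.0, -0.2, -0.5]
opening: 0.1
tcp_pos: [551.7, 64.1, 67.6]
force: [-0.5, 0.8, 0.1]
opening: 0.0
```

```bash
python3 -m pendant '[{"fingers":-1,"travel":[0,0,0.5],"turn":0},{"fingers":-1,"travel":[0,0,0],"turn":0},{"fingers":-1,"travel":[0,0,0.5],"turn":0},{"fingers":-1,"travel":[0,0,0],"turn":0},{"fingers":-1,"travel":[0,0,0],"turn":0}]' |sed -n '2p;4p'
python3 -m pendant '[{"fingers":-1,"travel":[0,0,0.5],"turn":0},{"fingers":-1,"travel":[0,0,0],"turn":0},{"fingers":-1,"travel":[0,0,0.5],"turn":0},{"fingers":-1,"travel":[0,0,0],"turn":0},{"fingers":-1,"travel":[0,0,0],"turn":0}]' |sed -n '2p;4p'
python3 - <<'E'
from h import *
s=r.camera("scene"); t=r.camera("top")
s2=np.clip(s[190:260,260:340].astype(float)*2.2,0,255).astype(np.uint8)
t2=np.clip(t[125:195,280:360].astype(float)*2.2,0,255).astype(np.uint8)
cv2.imwrite("pics/f.png",np.hstack([cv2.resize(s2,(400,350)),cv2.resize(t2,(400,350))]))
E
```

```text
tcp_pos: [551.7, 64.1, 66.6]
force: [0.0, 0.2, -0.4]
tcp_pos: [551.7, 64.1, 65.5]
force: [0.2, 0.0, -0.1]
```

View pics/f.png

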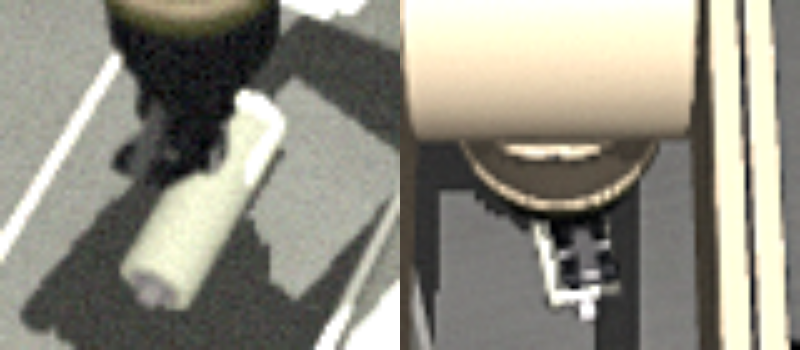

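The shut fingertips at crop (170,185) still seem to hover over or just left of the roller. I'll go down further in small steps and check the force at each one.

```bash
python3 -m pendant '[{"fingers":-1,"travel":[0,0,0.5],"turn":0},{"fingers":-1,"travel":[0,0,0.5],"turn":0},{"fingers":-1,"travel":[0,0,0.5],"turn":0},{"fingers":-1,"travel":[0,0,0],"turn":0},{"fingers":-1,"travel":[0,0,0],"turn":0}]' |sed -n '1,2p;4p'
python3 - <<'E'
from h import *
def proj(n,P):
    i=r.camera_info(n);M=np.array(i["mtx"]);T=np.array(i["world_from_camera"])
    c=T[:3,:3].T@(np.array(P)-T[:3,3]); q=M@[c[0],-c[1],-c[2]]; return (q[:2]/q[2]).round(1)
p=np.array(r.get_state()["tcp_pos"]); print("tcp px",proj("scene",p),proj("scene",p+[0,0,20]),"roller top now pred",proj("scene",[*lw(0,87),70]))
g=r.camera("scene").max(2)
for v in range(214,236): print(v," ".join(f"{int(x):3d}" for x in g[v,284:320]))
E
```

```text
time: 19.75
tcp_pos: [551.7, 64.1, 64.0]
force: [-0.1, 0.7, 0.3]
tcp px [301.2 225.9] [300.9 222.4] roller top now pred [300.7 224.8]
214  83  76  77  75  37  32  40  37  30  18  14  14  15  11  14  17  11  11  11  12  26  41  90 112 110 117 110 111 110 120 183 174 130  84  79  79
215  79  78  78  72  56  40  44  34  28  18  10  15  16  16  14  12  15  15  11  18  42  62 107 115 118 112 114 112 107 114 175 167 135  87  78  82
216  79  82  70  69  52  44  37  40  24  12  16  15  14  18  15  19   8  15  10  13  35  65 106 113 113 111 112 110 113 141 166 146 111  83  79  76
217  76  75  54  56  48  44  40  41  30  25  13  11  13  17  17  14  10  15  14  16  23  66 112 113 110 112 114 110 139 175 163 127  94  81  73  83
218  69  61  44  35  40  40  40  41  26  17  15  19  12  19  22   8  12  15  16  23  30  70 107 112 116 115 109 117 175 175 143  99  82  81  79  80
219  36  34  24  36  45  38  34  30  23  20  24  19  21  16  10   5  18  17  25  35  26  64 109 115 113 110 113 144 169 162 123  73  57  79  79  81
220  23  17  17  40  41  37  42  36  28  36  28  24  15  12  16  12  14  22  5
[... 1589 characters left out ...]
  96 101 107 108 113 115 112 115 113 112 110 105 105  98  89  74  40  51  79  81  82  82  80  80  84  81  84
232  33  25  37  29  30  35  64  83  96 104 109 109 110 111 115 111 111 111 110 104 102 102  95  82  56  55  74  82  78  81  77  82  78  84  77  79
233  34  32  35  32  29  46  86  91  99 103 108 109 111 108 114 114 110 112 112 111 103  99  91  60  33  62  68  80  83  81  80  82  79  81  79  77
234  34  30  32  27  33  68  85  96 102 101 109 107 115 116 114 114 112 110 106 102 100  92  80  52  34  31  39  75  82  80  84  79  86  78  79  76
235  33  32  31  31  48  76  95 102 104 106 109 114 112 114 115 112 111 106 105  99  95  90  59  36  30  25  31  72  80  79  85  77  83  80  79  80
```

```bash
python3 -m pendant '[{"fingers":-1,"travel":[0,0,0.5],"turn":0},{"fingers":-1,"travel":[0,0,0.5],"turn":0},{"fingers":-1,"travel":[0,0,0.5],"turn":0},{"fingers":-1,"travel":[0,0,0.5],"turn":0},{"fingers":-1,"travel":[0,0,0],"turn":0}]' |sed -n '1,2p;4p'
```

```text
time: 20.3
tcp_pos: [551.6, 64.1, 62.0]
force: [-0.3, -0.7, -0.3]
```

```bash
python3 -m pendant '[{"fingers":-1,"travel":[0,0,0.5],"turn":0},{"fingers":-1,"travel":[0,0,0.5],"turn":0},{"fingers":-1,"travel":[0,0,0.5],"turn":0},{"fingers":-1,"travel":[0,0,0.5],"turn":0},{"fingers":-1,"travel":[0,0,0],"turn":0}]' |sed -n '1,2p;4p'
```

```text
time: 20.8
tcp_pos: [551.6, 64.1, 60.0]
force: [0.1, 0.4, 0.4]
```

```bash
python3 -m pendant '[{"fingers":-1,"travel":[0,0,0.5],"turn":0},{"fingers":-1,"travel":[0,0,0.5],"turn":0},{"fingers":-1,"travel":[0,0,0.5],"turn":0},{"fingers":-1,"travel":[0,0,0.5],"turn":0},{"fingers":-1,"travel":[0,0,0],"turn":0}]' |sed -n '1,2p;4p'
```

```text
time: 21.3
tcp_pos: [551.7, 64.1, 58.0]
force: [0.5, -0.3, 0.8]
```

```bash
python3 - <<'E'
from h import *
a=cv2.imread("pics/scene0.png").max(2); b=r.camera("scene").max(2)
for v in (228,234,240): print(v,"old"," ".join(map(str,a[v,280:325]))); print(v,"new"," ".join(map(str,b[v,280:325])))
for v in range(212,230): print(v," ".join(f"{int(x):3d}" for x in b[v,284:314]))
E
```

```text
228 old 68 69 75 71 69 70 70 70 66 71 71 70 95 152 184 200 214 220 225 231 232 228 226 215 205 196 185 167 148 118 61 34 70 78 74 74 78 76 76 74 74 77 70 77 75
228 new 73 73 79 63 62 38 26 34 35 26 16 19 18 25 52 72 100 104 110 119 116 114 114 114 113 108 106 106 95 85 62 42 74 82 82 79 81 83 79 80 80 75 77 81 80
234 old 70 74 70 73 70 71 66 71 75 122 176 198 206 216 225 230 231 231 227 220 212 203 191 179 156 134 99 43 35 66 75 76 76 77 74 78 75 77 72 78 72 75 74 78 74
234 new 31 31 29 25 34 34 35 32 37 64 92 100 99 107 110 112 110 113 110 115 109 106 109 104 97 91 80 45 34 28 37 73 82 81 80 79 78 80 80 85 80 83 83 80 82
240 old 69 67 68 76 68 97 159 191 205 218 220 229 231 232 230 227 218 211 201 188 170 153 120 71 39 46 70 75 76 75 69 72 80 77 70 69 75 78 75 75 73 73 70 77 71
240 new 33 29 32 39 27 49 81 90 100 100 110 108 113 111 115 115 112 111 109 107 99 103 91 66 36 31 31 31 36 34 33 35 30 35 71 82 76 79 78 75 77 79 81 79 80
212  78  76  77  41  16  18  24  31  19  13  12  17  16  12  19  12  12  12  11  18   9  14  15  78 106 113 116 132 193 215
213  77  75  76  45  18  23  3
[... 1377 characters left out ...]
  12  15  15  10  13  16   9  15  59  60  69 107 116 109 107 137 151 133  81  42
225  22  21  35  40  41  30  25  19  17  13  13  11  13  11  19  34  31  35  62  69  91 113 113 106 109 142 141 107  54  44
226  53  40  32  34  42  31  14  18  14  17  11  13  16  37  63  78  74  81  92  99 115 112 115 104 103 106 113  69  41  50
227  77  57  31  31  33  23  13  23  14  11  13  38  61  81 107 114 111 113 115 115 117 114 112 104 100  97  91  50  46  73
228  62  38  26  34  35  26  16  19  18  25  52  72 100 104 110 119 116 114 114 114 113 108 106 106  95  85  62  42  74  82
229  34  34  32  33  35  34  30  32  44  66  96 102 107 106 113 113 116 110 115 114 109 106 101  99  91  73  46  51  80  84
```

The roller has not moved. The image suggests the tips really sit about 20 mm above the reported TCP, so contact should come near z ≈ 51.

```bash
python3 -m pendant '[{"fingers":-1,"travel":[0,0,1],"turn":0},{"fingers":-1,"travel":[0,0,1],"turn":0},{"fingers":-1,"travel":[0,0,1],"turn":0},{"fingers":-1,"travel":[0,0,0],"turn":0},{"fingers":-1,"travel":[0,0,0],"turn":0}]' |sed -n '1,2p;4p'
```

```text
time: 21.85
tcp_pos: [551.7, 64.1, 55.0]
force: [0.2, 0.4, -0.4]
```

```bash
python3 -m pendant '[{"fingers":-1,"travel":[0,0,0.5],"turn":0},{"fingers":-1,"travel":[0,0,0.5],"turn":0},{"fingers":-1,"travel":[0,0,0.5],"turn":0},{"fingers":-1,"travel":[0,0,0.5],"turn":0},{"fingers":-1,"travel":[0,0,0],"turn":0}]' |sed -n '1,2p;4p'
```

```text
time: 22.35
tcp_pos: [551.7, 64.1, 53.0]
force: [0.5, 1.2, -0.6]
```

```bash
python3 -m pendant '[{"fingers":-1,"travel":[0,0,0.5],"turn":0},{"fingers":-1,"travel":[0,0,0.5],"turn":0},{"fingers":-1,"travel":[0,0,0.5],"turn":0},{"fingers":-1,"travel":[0,0,0],"turn":0},{"fingers":-1,"travel":[0,0,0],"turn":0}]' |sed -n '1,2p;4p'
```

```text
time: 22.85
tcp_pos: [551.7, 64.1, 51.6]
force: [0.8, -0.2, 0.7]
```

```bash
python3 -m pendant '[{"fingers":-1,"travel":[0,0,0.5],"turn":0},{"fingers":-1,"travel":[0,0,0],"turn":0},{"fingers":-1,"travel":[0,0,0.5],"turn":0},{"fingers":-1,"travel":[0,0,0],"turn":0},{"fingers":-1,"travel":[0,0,0],"turn":0}]' |sed -n '1,2p;4p'
```

```text
time: 23.35
tcp_pos: [551.7, 64.1, 50.6]
force: [-0.1, 0.3, -0.1]
```

```bash
python3 -m pendant '[{"fingers":-1,"travel":[0,0,0.5],"turn":0},{"fingers":-1,"travel":[0,0,0],"turn":0},{"fingers":-1,"travel":[0,0,0.5],"turn":0},{"fingers":-1,"travel":[0,0,0],"turn":0},{"fingers":-1,"travel":[0,0,0],"turn":0}]' |sed -n '1,2p;4p'
```

```text
time: 23.85
tcp_pos: [551.7, 64.1, 49.6]
force: [0.5, 0.0, 0.1]
```

```bash
python3 -m pendant '[{"fingers":-1,"travel":[0,0,0.5],"turn":0},{"fingers":-1,"travel":[0,0,0],"turn":0},{"fingers":-1,"travel":[0,0,0.5],"turn":0},{"fingers":-1,"travel":[0,0,0],"turn":0},{"fingers":-1,"travel":[0,0,0],"turn":0}]' |sed -n '1,2p;4p'
```

```text
time: 24.35
tcp_pos: [551.7, 64.1, 48.6]
force: [0.3, -0.1, 1.4]
```

```bash
python3 -m pendant '[{"fingers":-1,"travel":[0,0,0.5],"turn":0},{"fingers":-1,"travel":[0,0,0.5],"turn":0},{"fingers":-1,"travel":[0,0,0],"turn":0},{"fingers":-1,"travel":[0,0,0],"turn":0},{"fingers":-1,"travel":[0,0,0],"turn":0}]' |sed -n '1,2p;4p'
```

```text
time: 24.85
tcp_pos: [551.8, 64.1, 47.6]
force: [0.4, -0.3, -0.3]
```

```bash
python3 -m pendant '[{"fingers":-1,"travel":[0,0,0.5],"turn":0},{"fingers":-1,"travel":[0,0,0.5],"turn":0},{"fingers":-1,"travel":[0,0,0.5],"turn":0},{"fingers":-1,"travel":[0,0,0],"turn":0},{"fingers":-1,"travel":[0,0,0],"turn":0}]' |sed -n '1,2p;4p'
```

```text
time: 25.35
tcp_pos: [551.7, 64.2, 46.0]
force: [0.3, 0.6, -0.1]
```

```bash
python3 -m pendant '[{"fingers":-1,"travel":[0,0,0.5],"turn":0},{"fingers":-1,"travel":[0,0,0.5],"turn":0},{"fingers":-1,"travel":[0,0,0.5],"turn":0},{"fingers":-1,"travel":[0,0,0],"turn":0},{"fingers":-1,"travel":[0,0,0],"turn":0}]' |sed -n '1,2p;4p'
```

```text
time: 25.85
tcp_pos: [551.9, 64.1, 45.2]
force: [-2.8, -1.4, 5.4]
```

```bash
python3 - <<'E'
from h import *
a=cv2.imread("pics/scene0.png").max(2); b=r.camera("scene").max(2)
for v in (234,240): print(v,"old"," ".join(map(str,a[v,280:312]))); print(v,"new"," ".join(map(str,b[v,280:312])))
for v in range(218,234): print(v," ".join(f"{int(x):3d}" for x in b[v,284:314]))
E
```

```text
234 old 70 74 70 73 70 71 66 71 75 122 176 198 206 216 225 230 231 231 227 220 212 203 191 179 156 134 99 43 35 66 75 76
234 new 33 31 34 28 30 29 32 27 41 62 87 97 103 106 109 110 113 110 116 116 112 110 107 104 101 95 77 47 30 40 31 64
240 old 69 67 68 76 68 97 159 191 205 218 220 229 231 232 230 227 218 211 201 188 170 153 120 71 39 46 70 75 76 75 69 72
240 new 27 28 31 29 34 47 81 94 99 104 105 106 113 115 117 113 115 111 109 108 102 95 89 66 39 35 32 33 28 31 30 29
218  76  77  78  76  62  36  38  39  35  17  22  13  19  14  19  12  11  18  21  15  20  53 108 116 113 113 111 148 182 168
219  75  75  76  77  69  47  39  39  33  25  19  16  11  17  16  16  17  18  17   9  27  76 110 116 110 110 119 181 181 158
220  76  76  68  71  63  41  38  37  37  21  17  20  10   9  19  12  11   9  14  12  26  67 109 114 112 112 147 184 166 137
221  78  76  57  51  48  43  42  40  31  19  18  14   8  16  15  10   8  19  16  15  16  67 110 113 109 117 178 179 152 116
222  77  67  37  36  40  38  34  44  31  25  15  14  19  12  18  16  12  16  15  26  23  58 108 117 109 142 177 164 136  91
223  
[... 658 characters left out ...]
  15  16  13  16  37  64  66  69  85  91 111 109 107 101  96  86  61  39  69  81
229  31  32  32  34  36  25  24  20  13   9  11  18  34  58  84 108 110 110 112 113 111 109 104 101  92  73  41  51  76  79
230  32  34  32  28  33  24  18  13  10  24  33  62  76 105 109 113 117 108 111 114 107 106 101  96  87  51  36  69  82  80
231  30  28  33  33  32  27  30  42  35  56  75 102 111 111 117 114 119 115 111 110 107 104  99  90  71  48  51  78  83  82
232  36  32  32  29  30  35  53  74  76  94 108 111 106 112 112 118 112 107 109 104 105  98  94  80  54  35  59  79  80  85
233  29  34  30  32  35  40  78  92  96 104 107 114 113 115 116 111 110 110 109 106 106  97  90  62  38  31  38  73  78  81
```

Contact at reported z ≈ 45.3 (5 N), so the tips are about 25 mm above the reported TCP. Now a first short stroke towards the line.

```bash
python3 -m pendant '[{"fingers":-1,"travel":[-4,0,0.3],"turn":0},{"fingers":-1,"travel":[-4,0,0],"turn":0},{"fingers":-1,"travel":[-4,0,0],"turn":0},{"fingers":-1,"travel":[-4,0,0],"turn":0},{"fingers":-1,"travel":[0,0,0],"turn":0}]' |sed -n '1,2p;4p'
python3 - <<'E'
from h import *
a=cv2.imread("pics/scene0.png").max(2); b=r.camera("scene").max(2)
for v in (234,240): print(v,"new"," ".join(map(str,b[v,270:312])))
E
```

```text
time: 26.4
tcp_pos: [555.9, 47.9, 45.1]
force: [-3.5, -1.5, 7.4]
234 new 44 29 31 33 33 32 30 30 32 34 37 38 32 27 28 50 85 94 97 103 109 111 113 117 115 118 114 113 108 104 102 99 85 60 37 25 35 75 79 81 77 81
240 new 31 36 22 32 33 30 31 29 30 33 31 40 76 86 101 97 106 109 112 110 116 115 112 112 106 109 105 98 91 79 43 33 33 27 33 33 28 29 38 74 81 76
```

It rolls, and by half as far as the tip. Repeating with longer strokes.

```bash
python3 -m pendant '[{"fingers":-1,"travel":[0,0,-4],"turn":0},{"fingers":-1,"travel":[16,0,0],"turn":0},{"fingers":-1,"travel":[0,0,0],"turn":0},{"fingers":-1,"travel":[0,0,3.5],"turn":0},{"fingers":-1,"travel":[0,0,0.5],"turn":0}]' |sed -n '1,2p;4p'
python3 -m pendant '[{"fingers":-1,"travel":[-7,0,0],"turn":0},{"fingers":-1,"travel":[-9,0,0],"turn":0},{"fingers":-1,"travel":[-9,0,0],"turn":0},{"fingers":-1,"travel":[-7,0,0],"turn":0},{"fingers":-1,"travel":[-2,0,0],"turn":0}]' |sed -n '1,2p;4p'
python3 - <<'E'
from h import *
b=r.camera("scene").max(2)
for v in (234,240): print(v,"new"," ".join(map(str,b[v,265:312])))
E
```

```text
time: 26.95
tcp_pos: [552.2, 64.3, 45.1]
force: [-3.8, -0.1, 10.2]
time: 27.45
tcp_pos: [560.3, 30.1, 45.0]
force: [-4.1, -1.5, 8.4]
234 new 34 35 30 31 33 26 33 30 29 31 35 28 40 83 92 99 102 109 113 111 114 112 113 116 112 111 110 101 100 90 76 43 35 27 39 34 40 76 77 79 79 77 79 76 78 79 79
240 new 32 34 32 35 32 32 34 29 29 35 75 86 65 65 70 78 82 102 105 113 113 113 107 103 100 94 84 53 35 32 27 28 29 36 31 32 35 65 78 76 78 80 77 82 83 84 81
```

```bash
python3 -m pendant '[{"fingers":-1,"travel":[0,0,-4],"turn":0},{"fingers":-1,"travel":[17,0,0],"turn":0},{"fingers":-1,"travel":[0,0,0],"turn":0},{"fingers":-1,"travel":[0,0,3.5],"turn":0},{"fingers":-1,"travel":[0,0,0.5],"turn":0}]' |sed -n '1,2p;4p'
python3 -m pendant '[{"fingers":-1,"travel":[-7,0,0],"turn":0},{"fingers":-1,"travel":[-9,0,0],"turn":0},{"fingers":-1,"travel":[-9,0,0],"turn":0},{"fingers":-1,"travel":[-7,0,0],"turn":0},{"fingers":-1,"travel":[-2,0,0],"turn":0}]' |sed -n '1,2p;4p'
python3 -m pendant '[{"fingers":-1,"travel":[0,0,-4],"turn":0},{"fingers":-1,"travel":[17,0,0],"turn":0},{"fingers":-1,"travel":[0,0,0],"turn":0},{"fingers":-1,"travel":[0,0,3.5],"turn":0},{"fingers":-1,"travel":[0,0,0.5],"turn":0}]' |sed -n '1,2p;4p'
python3 - <<'E'
from h import *
b=r.camera("scene").max(2)
for v in (228,234,240): print(v,"new"," ".join(map(str,b[v,250:312])))
E
```

```text
time: 28.0
tcp_pos: [556.2, 47.9, 45.0]
force: [-3.5, -0.2, 10.6]
time: 28.5
tcp_pos: [564.4, 13.6, 45.0]
force: [-4.5, -1.4, 10.3]
time: 29.0
tcp_pos: [560.4, 31.5, 44.9]
force: [-2.8, 0.4, 10.5]
228 new 79 79 74 79 77 79 77 74 80 82 75 77 76 80 73 108 201 172 77 32 29 27 41 51 85 94 99 108 107 115 112 112 115 113 111 112 107 107 102 97 88 61 37 32 34 29 32 34 37 43 74 83 78 79 78 82 81 78 79 75 83 78
234 new 80 77 80 79 80 77 77 77 79 78 79 67 83 100 56 31 32 30 31 47 73 92 100 104 109 110 115 115 116 119 110 108 111 107 106 99 92 77 50 31 28 31 34 36 31 33 36 31 37 30 27 29 37 75 80 80 75 77 81 78 77 84
240 new 80 78 79 80 79 80 39 32 69 96 81 42 25 30 31 32 35 33 30 29 36 54 61 67 76 77 65 58 66 82 94 97 92 80 60 34 31 32 30 30 24 34 33 33 38 33 35 33 27 34 34 31 37 72 77 80 78 81 78 80 82 80
```

```bash
python3 -c "
from h import *
print(line(ray('scene',(278.4,234),50)),line(ray('scene',(262.8,234),30)))"
python3 -m pendant '[{"fingers":-1,"travel":[-7,0,0],"turn":0},{"fingers":-1,"travel":[-9,0,0],"turn":0},{"fingers":-1,"travel":[-9,0,0],"turn":0},{"fingers":-1,"travel":[-7,0,0],"turn":0},{"fingers":-1,"travel":[-2,0,0],"turn":0}]' |sed -n '1,2p;4p'
python3 - <<'E'
from h import *
b=r.camera("scene").max(2)
for v in (228,234,240): print(v,"new"," ".join(map(str,b[v,250:305])))
E
```

```text
[39.94948566 42.21277261] [50.24163635 -0.79179712]
time: 29.55
tcp_pos: [568.5, -2.8, 45.1]
force: [-6.1, -1.2, 11.6]
228 new 71 43 29 35 32 34 35 36 32 34 35 34 33 32 35 40 75 93 98 106 113 114 111 115 113 115 112 113 109 109 102 97 91 80 46 30 35 32 29 32 60 80 74 74 81 75 74 79 79 76 83 81 78 77 80
234 new 33 32 37 32 28 37 37 34 28 36 33 40 78 89 72 67 66 78 82 97 109 112 114 110 108 105 103 104 95 82 58 32 32 34 32 24 31 22 34 36 35 71 79 75 81 71 78 77 77 80 78 77 79 81 63
240 new 35 33 34 33 34 32 32 37 66 100 82 42 32 35 34 30 41 57 66 63 54 55 66 68 79 88 80 42 32 35 31 31 28 31 34 31 33 31 27 35 30 34 34 30 35 59 63 37 30 34 32 32 35 36 34
```

```bash
python3 -c "
from h import *
print(line(ray('scene',(274.7,228),50)))"
python3 -m pendant '[{"fingers":-1,"travel":[0,0,-4],"turn":0},{"fingers":-1,"travel":[17,0,0],"turn":0},{"fingers":-1,"travel":[0,0,0],"turn":0},{"fingers":-1,"travel":[0,0,3.5],"turn":0},{"fingers":-1,"travel":[0,0,0.5],"turn":0}]' |sed -n '1,2p;4p'
python3 -m pendant '[{"fingers":-1,"travel":[-6,0,0],"turn":0},{"fingers":-1,"travel":[-8,0,0],"turn":0},{"fingers":-1,"travel":[-8,0,0],"turn":0},{"fingers":-1,"travel":[-6,0,0],"turn":0},{"fingers":-1,"travel":[-2,0,0],"turn":0}]' |sed -n '1,2p;4p'
cat > seg.py <<'E'
from h import *
# roller edges in scene rows below the gripper -> axis points -> line frame
b=cv2.GaussianBlur(r.camera("scene"),(3,3),0).max(2).astype(float)
def run(v,lo,hi):
    m=(b[v,lo:hi]>58)&(b[v,lo:hi]<400); n,l,s,c=cv2.connectedComponentsWithStats(m[None].astype(np.uint8))
    return [(lo+s[k][0],lo+s[k][0]+s[k][2]-1) for k in range(1,n)]
import sys
for v in range(int(sys.argv[1]),int(sys.argv[2]),2): print(v,run(v,230,320))
E
python3 seg.py 216 238
```

```text
[29.02379892 25.32874353]
time: 30.1
tcp_pos: [564.6, 15.0, 44.8]
force: [-1.9, 1.0, 9.4]
time: 30.6
tcp_pos: [571.8, -15.4, 45.2]
force: [-5.5, -0.4, 11.3]
216 [(np.int32(230), np.int32(239)), (np.int32(241), np.int32(255)), (np.int32(268), np.int32(284)), (np.int32(288), np.int32(318))]
218 [(np.int32(230), np.int32(237)), (np.int32(240), np.int32(255)), (np.int32(266), np.int32(283)), (np.int32(286), np.int32(318))]
220 [(np.int32(230), np.int32(233)), (np.int32(239), np.int32(253)), (np.int32(264), np.int32(281)), (np.int32(285), np.int32(315))]
222 [(np.int32(235), np.int32(250)), (np.int32(263), np.int32(280)), (np.int32(285), np.int32(313))]
224 [(np.int32(230), np.int32(248)), (np.int32(262), np.int32(279)), (np.int32(286), np.int32(310))]
226 [(np.int32(230), np.int32(245)), (np.int32(260), np.int32(278)), (np.int32(286), np.int32(307))]
228 [(np.int32(230), np.int32(243)), (np.int32(259), np.int32(276)), (np.int32(286), np.int32(305))]
230 [(np.int32(230), np.int32(241)), (np.int32(258), np.int32(275)), (np.int32(286), np.int32(303)), (np.int32(318), np.int32(319))]
232 [(np.int32(230), np.int32(239)), (np.int32(258), np.int32(274)), (np.int32(286), np.int32(300)), (np.int32(316), np.int32(319))]
234 [(np.int32(230), np.int32(238)), (np.int32(260), np.int32(273)), (np.int32(287), np.int32(297)), (np.int32(313), np.int32(319))]
236 [(np.int32(230), np.int32(237)), (np.int32(261), np.int32(271)), (np.int32(289), np.int32(295)), (np.int32(311), np.int32(319))]
```

```bash
python3 -c "
from h import *
for p in ((275.9,216),(272.5,220),(270.5,224),(267.5,228)): print(line(ray('scene',p,50)))
for p in ((288.7,191.8),(272.4,218.4),(256.1,245.1)): print('L',line(ray('scene',p,30)))"
python3 -m pendant '[{"fingers":-1,"travel":[0,0,-5],"turn":0},{"fingers":-1,"travel":[20,-60,-30],"turn":0},{"fingers":-1,"travel":[0,0,0],"turn":0},{"fingers":-1,"travel":[0,0,0],"turn":0},{"fingers":-1,"travel":[0,0,0],"turn":0}]' | head -3
```

```text
[-3.31838602 11.11970727]
[11.02281631  8.80788311]
[23.59533154  9.82069248]
[37.13841168  8.4815441 ]
L [-95.26292098  -0.32722094]
L [-1.31512413 -0.56508972]
L [85.29401344 -0.6416758 ]out of range: a shift must lie within [-50, 50]
```

```bash
python3 -m pendant '[{"fingers":-1,"travel":[0,0,-4],"turn":0},{"fingers":-1,"travel":[11,0,0],"turn":0},{"fingers":-1,"travel":[0,0,0],"turn":0},{"fingers":-1,"travel":[0,0,3.5],"turn":0},{"fingers":-1,"travel":[0,0,0.5],"turn":0}]' |sed -n '1,2p;4p'
python3 -m pendant '[{"fingers":-1,"travel":[-4,0,0],"turn":0},{"fingers":-1,"travel":[-6,0,0],"turn":0},{"fingers":-1,"travel":[-6,0,0],"turn":0},{"fingers":-1,"travel":[-4,0,0],"turn":0},{"fingers":-1,"travel":[0,0,0],"turn":0}]' |sed -n '1,2p;4p'
python3 -m pendant '[{"fingers":-1,"travel":[0,0,-5],"turn":0},{"fingers":-1,"travel":[0,0,-40],"turn":0},{"fingers":-1,"travel":[45,-40,0],"turn":0},{"fingers":-1,"travel":[45,-40,0],"turn":0},{"fingers":-1,"travel":[45,0,0],"turn":0}]' |sed -n '1,2p;4p'
cp pics/scene0.png /tmp/; python3 - <<'E'
from h import *
im=r.camera("scene"); b=im.max(2)
cv2.imwrite("/tmp/s.png",im); cv2.imwrite("/tmp/t.png",r.camera("top"))
E
python3 seg.py 192 244
```

```text
time: 31.15
tcp_pos: [569.3, -3.6, 45.1]
force: [-3.9, -1.2, 11.7]
time: 31.65
tcp_pos: [574.1, -24.0, 45.2]
force: [-5.5, -0.9, 10.8]
time: 32.15
tcp_pos: [475.5, 76.3, 87.4]
force: [0.8, 1.3, 0.4]
192 [(np.int32(230), np.int32(253)), (np.int32(256), np.int32(314))]
194 [(np.int32(230), np.int32(252)), (np.int32(255), np.int32(312))]
196 [(np.int32(230), np.int32(251)), (np.int32(254), np.int32(310))]
198 [(np.int32(230), np.int32(250)), (np.int32(252), np.int32(308))]
200 [(np.int32(230), np.int32(248)), (np.int32(251), np.int32(308))]
202 [(np.int32(230), np.int32(247)), (np.int32(250), np.int32(311))]
204 [(np.int32(230), np.int32(246)), (np.int32(249), np.int32(314))]
206 [(np.int32(230), np.int32(245)), (np.int32(247), np.int32(313))]
208 [(np.int32(230), np.int32(243)), (np.int32(246), np.int32(284)), (np.int32(288), np.int32(311))]
210 [(np.int32(230), np.int32(242)), (np.int32(245), np.int32(283)), (np.int32(287), np.int32(309))]
212 [(np.int32(230), np.int32(241)), (np.int32(244), np.int32(282)), (np.int32(286), np.int32(307))]
214 [(np.int32(230), np.int32(240)), (np.int32
[... 480 characters left out ...]
np.int32(296))]
226 [(np.int32(230), np.int32(273)), (np.int32(277), np.int32(295))]
228 [(np.int32(230), np.int32(272)), (np.int32(276), np.int32(292))]
230 [(np.int32(230), np.int32(271)), (np.int32(275), np.int32(291))]
232 [(np.int32(230), np.int32(269)), (np.int32(273), np.int32(289))]
234 [(np.int32(230), np.int32(254)), (np.int32(257), np.int32(268)), (np.int32(272), np.int32(288))]
236 [(np.int32(230), np.int32(267)), (np.int32(271), np.int32(287))]
238 [(np.int32(230), np.int32(257)), (np.int32(259), np.int32(261)), (np.int32(270), np.int32(286))]
240 [(np.int32(230), np.int32(265)), (np.int32(268), np.int32(287))]
242 [(np.int32(230), np.int32(290)), (np.int32(293), np.int32(293))]
```

Now it's in full light, so I'll measure it as I did at the start and view the picture.

```bash
python3 - <<'E'
from h import *
for n,f,roi in (("scene","/tmp/s.png",(245,180,300,262)),("top","/tmp/t.png",(310,115,365,205))):
    im=cv2.imread(f); g=im.min(2).astype(int); m=np.zeros(g.shape,bool); x0,y0,x1,y1=roi
    m[y0:y1,x0:x1]=g[y0:y1,x0:x1]>105
    for p,s in blobs(m,100):
        c,a,b=axis(p); print(n,s,c.round(1),[line(ray(n,q,50)).round(1) for q in(a,b,c,p.mean(0))])
        for o in (m,): 
            rows=range(s[1]+8,s[1]+s[3]-8,4); print([ (v,p[p[:,1]==v][:,0].min(),p[p[:,1]==v][:,0].max()) for v in rows])
a=cv2.imread("/tmp/s.png")[170:270,200:330]; b=cv2.imread("/tmp/t.png")[100:220,270:420]
cv2.imwrite("pics/g.png",np.hstack([cv2.resize(a,(390,300)),cv2.resize(b,(390,300))]))
E
```

```text
scene [245 182  11  22 137] [247.9 191.3] [array([-72.9, -97.2]), array([ -3.3, -93.4]), array([-37.5, -95.3]), array([-42.2, -93.9])]
[(190, np.float64(245.0), np.float64(253.0)), (194, np.float64(245.0), np.float64(251.0))]
scene [255 191  35  43 574] [273.6 210.8] [array([-87. ,  -0.1]), array([53.8, -3.8]), array([-14.3,  -2. ]), array([-5.8, -2.5])]
[(199, np.float64(273.0), np.float64(286.0)), (203, np.float64(271.0), np.float64(286.0)), (207, np.float64(268.0), np.float64(283.0)), (211, np.float64(266.0), np.float64(281.0)), (215, np.float64(263.0), np.float64(278.0)), (219, np.float64(260.0), np.float64(276.0)), (223, np.float64(258.0), np.float64(273.0))]
top [340 134  16  61 401] [348.3 163.8] [array([ 63.3, -16.1]), array([-98.8,   6.3]), array([-18.2,  -4.8]), array([-7.2, -4.4])]
[(142, np.float64(341.0), np.float64(347.0)), (146, np.float64(342.0), np.float64(348.0)), (150, np.float64(342.0), np.float64(349.0)), (154, np.float64(343.0), np.float64(350.0)), (158, np.float64(343.0), np.float64(351.0)), (162, np.float64(344.0), np.float64(352.0)), (166, np.float64(344.0), np.float64(353.0)), (170, np.float64(344.0), np.float64(354.0)), (174, np.float64(344.0), np.float64(355.0)), (178, np.float64(349.0), np.float64(349.0)), (182, np.float64(350.0), np.float64(350.0)), (186, np.float64(350.0), np.float64(351.0))]
top [310 155  17  22 315] [318.  165.5] [array([23.4, 68.1]), array([-31.3,  81.2]), array([-4. , 74.7]), array([-5.6, 75.3])]
[(163, np.float64(310.0), np.float64(325.0)), (167, np.float64(310.0), np.float64(326.0))]
```

View pics/g.png

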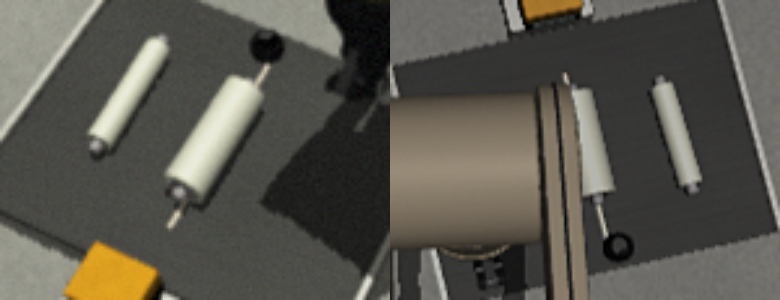

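The roller lies over the line in both views: the line emerges at each of its ends, and the thin roller and nut are unmoved. Next, a numeric check and the way to the button.

```bash
python3 - <<'E'
from h import *
for p in ((278.5,203),(276,207),(270.7,215),(265.5,223)): print("scene axis",line(ray("scene",p,50)).round(1))
a=cv2.imread("pics/scene0.png").min(2)
for v in (218,222,226,230,234): 
    x=np.where(a[v,284:330]>105)[0]+284; x=x[x<318]; print("scene start",v,line(ray("scene",((x.min()+x.max())/2,v),50)).round(1))
t0=cv2.imread("pics/top0.png").min(2)
for v in (158,162,166,170):
    x=np.where(t0[v,295:330]>105)[0]+295; print("top start edges",line(ray("top",(x.min(),v),50)).round(1),line(ray("top",(x.max(),v),50)).round(1))
for p in ((351,158),(352,162),(353,166),(354,170)): print("top right edge now",line(ray("top",p,50)).round(1))
for p in ((349,178),(350.5,186),(350,182)): print("top line/stub now z30",line(ray("top",p,30)).round(1))
todo(466.4,384.8,50)
E
```

```text
scene axis [-41.3  -1.7]
scene axis [-27.5  -1.8]
scene axis [ 0.  -2.7]
scene axis [26.7 -3.4]
scene start 218 [-33.2  86.8]
scene start 222 [-20.3  87.3]
scene start 226 [-6.4 85.5]
scene start 230 [ 6.2 86. ]
scene start 234 [19.2 85.4]
top start edges [ 23.6 103.6] [16.2 72.6]
top start edges [ 12.5 103.5] [ 5.1 72.5]
top start edges [  2.1 105.9] [-5.9 72.4]
top start edges [ -8.9 105.8] [-16.9  72.3]
top right edge now [ -4.7 -15.5]
top right edge now [-15.8 -15.5]
top right edge now [-26.8 -15.5]
top right edge now [-37.8 -15.5]
top line/stub now z30 [-53.4   0.2]
top line/stub now z30 [-75.5   1.5]
top line/stub now z30 [-64.6   0.2]
t 32.3 tool travel [299.5  64.   39.2] tcp [479.1  78.8  89.1] line [-67.  120.1] f [ 1.5 -0.3 -0.3] open -0.3 ydir err deg 0.23
```

The roller is at about y = -1 mm with a yaw of about -0.03 rad, well within tolerance. On to the grey button.

```bash
python3 -m pendant '[{"fingers":-1,"travel":[43,9,0],"turn":0},{"fingers":-1,"travel":[43,9,0],"turn":0},{"fingers":-1,"travel":[43,9,0],"turn":0},{"fingers":-1,"travel":[43,9,0],"turn":0},{"fingers":-1,"travel":[43,9,0],"turn":0}]' |sed -n '1,2p;4p'
python3 -m pendant '[{"fingers":-1,"travel":[43,9,0],"turn":0},{"fingers":-1,"travel":[41,10,0],"turn":0},{"fingers":-1,"travel":[0,0,0],"turn":0},{"fingers":-1,"travel":[0,0,0],"turn":0},{"fingers":-1,"travel":[0,0,0],"turn":0}]' |sed -n '1,2p;4p'
python3 -c "
from h import *
todo(466.4,384.8,42)"
```

```text
time: 32.8
tcp_pos: [471.9, 297.2, 89.2]
force: [0.7, -0.3, 0.9]
time: 33.3
tcp_pos: [469.4, 381.0, 88.8]
force: [0.8, -0.7, -0.4]
t 33.3 tool travel [ 4.5 -1.9 46.8] tcp [469.4 381.   88.8] line [ -2.3 415.4] f [ 0.8 -0.7 -0.4] open -0.0 ydir err deg -0.05
```

```bash
python3 -m pendant '[{"fingers":-1,"travel":[4.5,-2,15],"turn":0},{"fingers":-1,"travel":[0,0,15],"turn":0},{"fingers":-1,"travel":[0,0,12],"turn":0},{"fingers":-1,"travel":[0,0,4],"turn":0},{"fingers":-1,"travel":[0,0,0],"turn":0}]' |sed -n '1,2p;4p'
python3 -m pendant '[{"fingers":-1,"travel":[0,0,1],"turn":0},{"fingers":-1,"travel":[0,0,1],"turn":0},{"fingers":-1,"travel":[0,0,1],"turn":0},{"fingers":-1,"travel":[0,0,1],"turn":0},{"fingers":-1,"travel":[0,0,0],"turn":0}]' |sed -n '1,2p;4p'
```

```text
time: 33.8
tcp_pos: [464.8, 385.2, 41.7]
force: [-0.8, -0.3, 0.0]
time: 34.3
tcp_pos: [465.7, 386.1, 39.3]
force: [-0.6, 0.6, -1.0]
```

```bash
python3 -m pendant '[{"fingers":-1,"travel":[0,0,1],"turn":0},{"fingers":-1,"travel":[0,0,1],"turn":0},{"fingers":-1,"travel":[0,0,0],"turn":0},{"fingers":-1,"travel":[0,0,0],"turn":0},{"fingers":-1,"travel":[0,0,0],"turn":0}]' |sed -n '1,2p;4p'
```

```text
time: 34.8
tcp_pos: [465.8, 386.2, 37.4]
force: [-1.7, 0.3, 0.9]
```

```bash
python3 -m pendant '[{"fingers":-1,"travel":[0,0,1],"turn":0},{"fingers":-1,"travel":[0,0,1],"turn":0},{"fingers":-1,"travel":[0,0,0],"turn":0},{"fingers":-1,"travel":[0,0,0],"turn":0},{"fingers":-1,"travel":[0,0,0],"turn":0}]' |sed -n '1,2p;4p'
```

```text
time: 35.3
tcp_pos: [465.8, 386.2, 35.4]
force: [-0.1, 0.2, 2.1]
```

```bash
python3 -m pendant '[{"fingers":-1,"travel":[0,0,1],"turn":0},{"fingers":-1,"travel":[0,0,1],"turn":0},{"fingers":-1,"travel":[0,0,0],"turn":0},{"fingers":-1,"travel":[0,0,0],"turn":0},{"fingers":-1,"travel":[0,0,0],"turn":0}]' |sed -n '1,2p;4p'
```

```text
time: 35.8
tcp_pos: [465.8, 386.2, 33.4]
force: [-0.9, -0.4, 3.5]
```

Contact was at about 37, and the spring force is rising. I'll press on to the stop.

```bash
python3 -m pendant '[{"fingers":-1,"travel":[0,0,1],"turn":0},{"fingers":-1,"travel":[0,0,1],"turn":0},{"fingers":-1,"travel":[0,0,0],"turn":0},{"fingers":-1,"travel":[0,0,0],"turn":0},{"fingers":-1,"travel":[0,0,0],"turn":0}]' |sed -n '1,2p;4p'
```

```text
time: 36.3
tcp_pos: [465.8, 386.2, 31.4]
force: [-1.2, -0.5, 5.5]
```

```bash
python3 -m pendant '[{"fingers":-1,"travel":[0,0,1],"turn":0},{"fingers":-1,"travel":[0,0,0.5],"turn":0},{"fingers":-1,"travel":[0,0,0],"turn":0},{"fingers":-1,"travel":[0,0,0],"turn":0},{"fingers":-1,"travel":[0,0,0],"turn":0}]' |sed -n '1,2p;4p'
```

```text
time: 36.8
tcp_pos: [465.9, 386.2, 31.2]
force: [-4.0, -3.6, 15.4]
```

The button is at its stop: 15 N and no further travel. I'll lift off, check the roller and hand in.

```bash
python3 -m pendant '[{"fingers":-1,"travel":[0,0,-5],"turn":0},{"fingers":-1,"travel":[0,0,-20],"turn":0},{"fingers":-1,"travel":[0,0,-40],"turn":0},{"fingers":-1,"travel":[0,0,-30],"turn":0},{"fingers":-1,"travel":[0,0,0],"turn":0}]' |sed -n '1,2p;4p'
python3 - <<'E'
from h import *
t=r.camera("top").min(2); s=r.camera("scene").min(2)
for v in (158,162,166,170):
    x=np.where(t[v,325:368]>105)[0]+325; print("top",line(ray("top",(x.min(),v),50)).round(1),line(ray("top",(x.max(),v),50)).round(1))
for v in (207,215,223):
    x=np.where(s[v,256:295]>105)[0]+256; print("scene",line(ray("scene",((x.min()+x.max())/2,v),50)).round(1))
E
```

```text
time: 37.3
tcp_pos: [468.3, 387.9, 130.1]
force: [1.2, 0.4, 0.6]
top [ 2.7 15.6] [ -5.3 -18.1]
top [-8.4 15.6] [-15.8 -15.5]
top [-18.8  18.1] [-26.8 -15.5]
top [-29.8  18.1] [-37.8 -15.5]
scene [-26.9  -3. ]
scene [ 0.3 -3.2]
scene [26.7 -3.4]
```

```bash
python3 -c "
from rig import r
print(r.finish_job())"
```

```text
the job is handed in; nothing more can be done
None
```

I handed the job in at about 37 s: the thick roller was rolled onto the line (about 1 mm off centre by the cameras), the grey trigger button was then pressed to its stop and released, and nothing else appeared disturbed; no verdict was returned.

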